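# Set the mixture screw: bottom it lightly, back it off half a turn

### The job

Turn the carburettor's red mixture-screw knob clockwise, with feeling, until the needle just bottoms on its seat; do not force it any further, the seat is soft. Then back the knob off half a turn from where it bottomed and let go, leaving the other things on the counter where they are.

Things in the scene. Friction and masses are not known exactly. Their poses are not given: they have to be found in the camera images.
- carb: aluminium carburettor bolted to a dark steel plate (170 x 130 x 12 mm), fixed to the counter; casting up to 105 mm wide and 101 mm high, with a boss up to 122 mm under the knob. Fingers that reach no more than 30 mm below the knob's mid-height clear the casting at any angle. Origin on the counter straight below the screw's axis, z up, x along the throat towards the flange
- knob: round red fluted knob on a thin brass stem, 36 mm diameter, 30 mm high, axis upright. Origin on its axis at mid-height (156 mm above the counter); it does not rise or sink. Its x axis points along the white line on its top. Clockwise from above screws the needle in. It starts 50 to 110 degrees before bottoming; the line's direction does not tell where that is
- needle_tip (a point): tip of the needle inside the casting (hidden); it rises 3 mm per turn as the knob turns anticlockwise and stands 85 mm above the counter at first touch. The knob turns with a drag of about 0.08 N m; once bottomed the torque climbs by 0.14 N m per 10 degrees (0.8 N m per rad), and on release the knob springs back to first touch
- seat (a point): soft seat of the needle inside the casting (hidden), on the screw's axis, 85 mm above the counter when unloaded. It sinks as the needle is pressed into it, and is spoiled when sunk by 0.24 mm, reached at a knob torque of 0.4 N m, about 25 degrees past first touch. A grip of 25 N or more can do that
- jet_tray: bystander: blue open tray of brass jets, 110 x 80 x 25 mm, beside the carburettor; origin under its centre
- screwdriver: bystander: yellow-handled screwdriver 190 mm long lying beside the carburettor on the other side
- counter_bell: bystander: steel counter bell, 84 mm diameter, 50 mm high; origin under its centre
- pen_cup: bystander: white cup with pens, 68 mm diameter, pens up to 155 mm high; origin under its centre
- gasket_box: bystander: small cardboard box, 100 x 70 x 50 mm; origin under its centre
- spray_can: bystander: yellow spray can, 58 mm diameter, 170 mm high; origin under its centre
- wrench: bystander: steel wrench 170 mm long lying on the counter
Mind the look-alikes: they are no part of the job. What is shaped like the carb but orange or pink is not meant.

How it is judged:
By the outcome, as a careful person would: the job done as asked, in the order asked, and still so for the second after the job is handed in, with the robot touching nothing.
It also fails if it takes over 67 s, if anything falls off the work surface, if the arm or the gripper's body presses on something with over 40 N, if the wrist force passes 120 N, or if a joint passes its speed limit or range.

### The arm

A 7-joint arm with a two-finger parallel gripper is mounted at the origin on the work surface. World frame = base frame: x ahead of the robot, y to its left, z up, the work surface at z = 0. Lengths are in m, angles in rad, forces in N, time in s.
With the tool pointing down it reaches from about 0.425 to 0.95 m from the base axis. Payload 4.7 kg.
Tool frame: the origin (TCP) lies midway between the tips of the shut fingers; the grasp point (between the pads) lies 19 mm behind it; z points along the fingers, x is the direction in which the jaws open and shut, and the axes are right-handed (so a half turn about z gives the same grasp; the last joint's range is limited). The gripper opens to 87 mm and grips with 3 to 60 N. Pads are 19 mm wide; open, the fingers measure 117 mm over their backs; the gripper's body (75 mm by 190 mm) begins 51 mm behind the grasp point.
Start: joints at [1.311, 0.469, -0.049, 1.532, 0.024, 1.141, -0.082], TCP at [0.154, -0.657, 0.223] pointing down, gripper open.
Joint ranges: [-2.59, 2.59], [-0.33, 1.99], [-1.39, 1.29], [0.1, 2.45], [-1.04, 4.18], [0.21, 1.99], [-2.66, 2.66]. Speed limits (rad/s): [2.57, 2.57, 3.14, 3.14, 3.14, 3.14, 3.14].

### API

Orientations are given as a rotation vector (axis times angle).
In Python, from cell import status, viewer, hand_in gives the robot as it stands.
- The arm moves only by the shell command python3 -m jog 'ROWS' [OPENING] [FORCE]. ROWS is JSON, a list of rows, each an object with "translation": the shift along the world's x, y, z in units of 40 mm (1.0 is 40 mm), a list of three; "dr": the turn, a rotation vector about the world's x, y, z in units of 6 degrees (1.0 is 6 degrees), a list of three. In form: [{"translation": [x, y, z], "dr": [rx, ry, rz]}, ...]. A call has 1 to 20 rows; each row shifts and turns the commanded pose from where the row before left it; what a row does not reach is not made up. A row lasts 1/12 s, in which the tool goes at most 41.7 mm and 7.16 degrees, less where a joint would pass 70% of its speed; a pose out of reach is approached as far as the arm can. A call is refused whole if a number of a shift passes 1 or a number of a turn 1, either way. A call with a gripper value outside its range is refused whole. OPENING is the gripper command: -1 is shut, 1 is fully open, values between are in proportion, set as the call begins (- or left out, the last holds). The fingers move at their own pace and stop on an object; FORCE is the grip in N (left out, the last holds). Time passes only in rows, so rows that do not move let the fingers close. It gives the time, the measured TCP pose, the force and the opening at its end, in the units of the state.
- status.sense(): the state, without advancing time (a new reading comes with each control period).
- viewer.camera(name): name is "scene" or "top"; returns a dict with "frame" (384x512x3 uint8, red, green, blue), "K" (3x3 intrinsics, pixels), "distortion" ([k1, k2, p1, p2, k3] as OpenCV has them; the pictures are not rectified), "origin" and "rotation" of the camera in the world. Camera axes: x right, y down, z forward; pixel columns grow to the right and rows downward; lengths in m; the calibration is good to about 2 mm. A picture is of the moment at which its call begins. There is no depth.
- hand_in(): hands the job in, once; it reports no verdict.
The state is a dict: "time": time; "joint_pos": joint angles; "joint_vel": joint speeds; "effort": joint torques, N m; "position": TCP position; "ee_rot": TCP orientation; "contact_force": force on the tool from outside, world axes, zero at the start; "moment": the same for the moment, N m; "gripper_width": finger opening in m.
Only numpy, scipy, OpenCV 4.12 (cv2) and the standard library are available. Lean on these libraries where they do the work, as an engineer would, in place of code of your own. Each camera call takes 0.05 s, during which the arm holds its last target.

## Working session

There is one attempt and no reset: what is moved stays moved. The work goes in short steps, Python scripts to look and compute and a shell command to move; the robot and the scene stay as the last step left them, time stands still between calls to the robot, and variables do not carry over. Pictures are saved under pics/ and viewed, and the job is handed in when it is done.

```bash
ls; mkdir -p pics; python3 - <<'E'
from cell import status, viewer
import cv2
print(status.sense())
for n in ("scene","top"):
    c=viewer.camera(n); cv2.imwrite(f"pics/{n}0.png",c["frame"][:,:,::-1])
    print(n,c["K"],c["distortion"],c["origin"],c["rotation"])
E
```

```text
pics
{'time': 0.0, 'joint_pos': array([ 1.31109594,  0.46942859, -0.04859502,  1.53369462,  0.02414096,
        1.14098988, -0.08227417]), 'joint_vel': array([-1.89677285e-04,  4.57217496e-04,  8.35162485e-05, -5.97974836e-04,
        1.96557732e-03, -6.74602267e-04, -8.37345176e-05]), 'effort': array([ 3.80527081e-04, -5.07971263e+01, -8.04719492e-02, -2.36154753e+01,
       -6.14191848e-02,  3.79269663e-02,  1.82783087e-04]), 'position': array([ 0.15427243, -0.65651891,  0.22150781]), 'ee_rot': array([-2.46165116,  1.95009573,  0.00248136]), 'contact_force': array([ 0.254705  , -0.11018267, -0.7170841 ]), 'moment': array([ 0.00238452, -0.02785589, -0.00321408]), 'gripper_width': 0.08727983783693026}
scene [[372.43495604   0.         254.49786097]
 [  0.         372.43495604 191.04638   ]
 [  0.           0.           1.        ]] [-0.11779085  0.          0.          0.          0.        ] [ 1.04852623 -0.8632266   0.785246  ] [-2.11232668 -0.56776168  0.30831232]
top [[449.23056128   0.         260.23939013]
 [  0.         449.23056128 189.13336374]
 [  0.           0.           1.        ]] [-0.12888255  0.          0.          0.          0.        ] [4.70811144e-01 1.07602630e-03 1.31699450e+00] [-2.15656805  2.20955733 -0.08678544]
```

View pics/scene0.png

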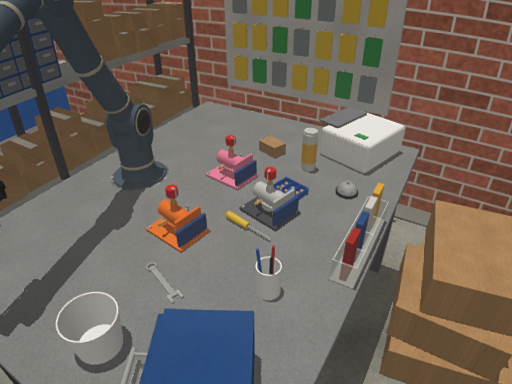

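View pics/top0.png

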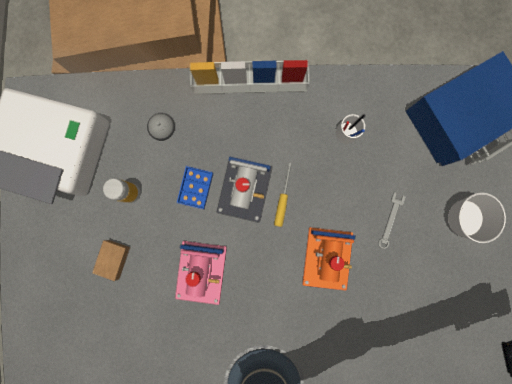

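The top view shows the grey carb at about (245,187), with its red knob at (242,185). The orange one at (330,260) and the pink one at (202,272) are decoys. In the scene view the grey carb's knob is at (270,173). I'll zoom in next.

```bash
cat > h.py <<'E'
import numpy as np, cv2
from cell import status, viewer
from scipy.spatial.transform import Rotation as R
def ray(c,uv):
    p=cv2.undistortPoints(np.array([[uv]],float),c["K"],np.array(c["distortion"]))[0,0]
    d=R.from_rotvec(c["rotation"]).as_matrix() if np.array(c["rotation"]).shape==(3,) else np.array(c["rotation"])
    v=d@np.array([p[0],p[1],1.]); return np.array(c["origin"]),v/np.linalg.norm(v)
def plane(c,uv,z):
    o,v=ray(c,uv); return o+v*(z-o[2])/v[2]
def tri(r1,r2):
    (a,u),(b,v)=r1,r2
    s=np.linalg.lstsq(np.stack([u,-v],1),b-a,rcond=None)[0]
    p,q=a+u*s[0],b+v*s[1]; return (p+q)/2,np.linalg.norm(p-q)
def reds(f):
    h=cv2.cvtColor(f,cv2.COLOR_RGB2HSV)
    m=(((h[...,0]<6)|(h[...,0]>174))&(h[...,1]>190)&(h[...,2]>60)).astype(np.uint8)
    n,l,s,ce=cv2.connectedComponentsWithStats(m)
    return l,[(i,s[i],ce[i]) for i in range(1,n) if s[i][4]>15]
def proj(c,P):
    r=R.from_rotvec(c["rotation"]).as_matrix()
    rv=cv2.Rodrigues(r.T)[0]; t=-r.T@np.array(c["origin"])
    return cv2.projectPoints(np.array(P,float).reshape(-1,3),rv,t,c["K"],np.array(c["distortion"]))[0][:,0]
E
python3 - <<'E'
from h import *
for n,(x,y) in (("scene",(235,155)),("top",(205,145))):
    c=viewer.camera(n); l,L=reds(c["frame"])
    for i,s,ce in L: print(n,i,s,ce)
    k=c["frame"][y:y+80,x:x+80,::-1]; cv2.imwrite(f"pics/{n}_z.png",cv2.resize(k,(560,560),interpolation=cv2.INTER_CUBIC))
E
```

```text
scene 4 [166 185  11   6  28] [170.         187.46428571]
top 1 [283  61  24  21 363] [293.72451791  70.03581267]
top 5 [236 179  13  12  64] [241.046875 184.140625]
top 6 [329 256   8   8  28] [332.60714286 259.10714286]
top 7 [330 259  14  12  64] [338.34375 265.03125]
top 10 [187 273  13  12  72] [192.66666667 279.05555556]
```

View pics/scene_z.png

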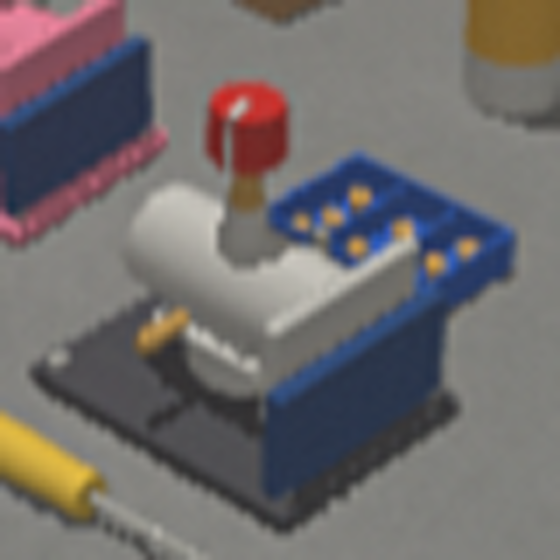

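View pics/top_z.png

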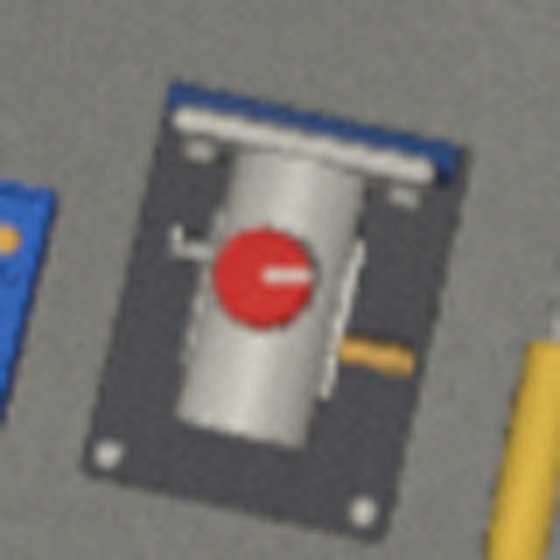

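```bash
cat >> h.py <<'E'
def knob(c,box):
    x,y,w,hh=box; f=cv2.resize(c["frame"][y:y+hh,x:x+w],None,fx=8,fy=8,interpolation=cv2.INTER_CUBIC)
    h=cv2.cvtColor(f,cv2.COLOR_RGB2HSV)
    m=(((h[...,0]<8)|(h[...,0]>170))&(h[...,1]>120)).astype(np.uint8)
    n,l,s,ce=cv2.connectedComponentsWithStats(m); i=1+np.argmax(s[1:,4])
    pts=cv2.findContours((l==i).astype(np.uint8),0,2)[0][0]
    hull=cv2.convexHull(max(cv2.findContours((l==i).astype(np.uint8),cv2.RETR_EXTERNAL,cv2.CHAIN_APPROX_NONE)[0],key=len))
    M=cv2.moments(hull); cc=np.array([M["m10"],M["m01"]])/M["m00"]
    cv=lambda p:(np.asarray(p,float)+.5)/8-.5+np.array([x,y])
    # white line
    fill=np.zeros(m.shape,np.uint8); cv2.fillConvexPoly(fill,hull,1)
    fill=cv2.erode(fill,np.ones((9,9)))
    wm=(fill>0)&(h[...,1]<110)&(h[...,2]>120)
    return cv(cc),cv(hull[:,0]),cv(np.argwhere(wm)[:,::-1])
E
python3 - <<'E'
from h import *
t=viewer.camera("top"); s=viewer.camera("scene")
ct,ht,wt=knob(t,(225,168,34,34)); cs,hs,ws=knob(s,(255,160,30,30))
print(ct,ht.min(0),ht.max(0),wt.mean(0),len(wt)); print(cs,hs.min(0),hs.max(0),ws.mean(0),len(ws))
print("tri centroids",tri(ray(t,ct),ray(s,cs)))
for z in (.156,.171): print(z,plane(t,ct,z),plane(s,cs,z))
w=plane(t,wt.mean(0),.171)-plane(t,ct,.171); print("line deg",np.degrees(np.arctan2(w[1],w[0])),w)
a,b=plane(t,ht.min(0),.171),plane(t,ht.max(0),.171); print("dia",a-b)
P=plane(t,ct,.171)
print(proj(t,P),proj(s,[P,P-[0,0,.03]]))
# plate corners
for uv in ((181,88),(470,150),(385,538),(85,475)):
    u=(np.array(uv)+.5)/7-.5+[205,145]; print(plane(t,u,.012))
E
```

```text
[242.02148704 184.25263398] [235.0625 177.3125] [248.8125 191.3125] [245.32598808 183.83194793] 797
[269.88243122 172.80263192] [264.3125 166.3125] [275.4375 179.5625] [268.42426471 170.54897059] 425
tri centroids (array([0.5731111 , 0.04347606, 0.15663453]), np.float64(0.0026195038691806324))
0.156 [0.57429512 0.0441778  0.156     ] [0.57160819 0.04353746 0.156     ]
0.171 [0.57295811 0.04362093 0.171     ] [0.58297698 0.02192197 0.171     ]
line deg -84.10914186249856 [ 0.00087565 -0.00848673  0.        ]
dia [3.68453706e-02 3.44625755e-02 2.22044605e-16]
[[242.02148704 184.25263398]] [[270.34297286 168.90398518]
 [270.18505132 176.84086022]]
[0.66777001 0.0818754  0.012     ]
[ 0.63864173 -0.03847153  0.012     ]
[0.47772827 0.00097367 0.012     ]
[0.50675345 0.12485624 0.012     ]
```

The knob triangulates to about (0.573, 0.0436, 0.156), and its line points to about -84°. I'll grip with the jaws along world +4°, which puts joint 7 near 0 and leaves about ±120° of turn either way.

```bash
python3 -m jog '[{"translation":[0.4,0.7,0.1],"dr":[0,0,0.65]},{"translation":[0.5,0.85,0.1],"dr":[0,0,0.65]},{"translation":[0.5,0.85,0.1],"dr":[0,0,0.65]},{"translation":[0.5,0.85,0.1],"dr":[0,0,0.65]},{"translation":[0.5,0.85,0.1],"dr":[0,0,0.65]},{"translation":[0.5,0.85,0.1],"dr":[0,0,0.65]},{"translation":[0.5,0.85,0.1],"dr":[0,0,0.65]},{"translation":[0.5,0.85,0.1],"dr":[0,0,0.65]},{"translation":[0.5,0.85,0],"dr":[0,0,0.65]},{"translation":[0.5,0.85,0],"dr":[0,0,0.65]},{"translation":[0.5,0.85,0],"dr":[0,0,0.65]},{"translation":[0.5,0.85,0],"dr":[0,0,0.65]},{"translation":[0.5,0.85,0],"dr":[0,0,0.65]},{"translation":[0.5,0.85,0],"dr":[0,0,0.65]},{"translation":[0.5,0.85,0],"dr":[0,0,0.65]},{"translation":[0.5,0.85,0],"dr":[0,0,0.65]},{"translation":[0.5,0.85,0],"dr":[0,0,0.65]},{"translation":[0.5,0.85,0],"dr":[0,0,0.65]},{"translation":[0.5,0.85,0],"dr":[0,0,0.65]},{"translation":[0.4,0.6,0],"dr":[0,0,0.65]}]' 1 12
cat > st.py <<'E'
from h import *
np.set_printoptions(precision=4,suppress=True)
s=status.sense(); M=R.from_rotvec(s["ee_rot"]).as_matrix()
print("t",round(s["time"],2),"q",s["joint_pos"],"pos",s["position"],"jawyaw",np.degrees(np.arctan2(M[1,0],M[0,0])),"zax",M[:,2],"F",s["contact_force"],"M",s["moment"],"w",s["gripper_width"])
E
python3 st.py
```

```text
time: 1.97
position: [0.5474, 0.0107, 0.255]
ee_rot: [-3.14, -0.044, -0.002]
contact_force: [0.4, -0.1, -0.3]
gripper_width: 0.0868
t 1.97 q [ 0.4631  0.3056 -0.692   1.7686  0.2115  1.1417 -0.2667] pos [0.5474 0.0107 0.255 ] jawyaw 1.5907143928181908 zax [ 0.0012  0.0014 -1.    ] F [ 0.4154 -0.1274 -0.3015] M [-0.0591 -0.1454 -0.0252] w 0.0868252601186021
```

```bash
python3 -m jog '[{"translation":[0.32,0.4,0],"dr":[0,0,0.2]},{"translation":[0.32,0.42,0],"dr":[0,0,0.2]},{"translation":[0,0,0],"dr":[0,0,0]},{"translation":[0,0,-0.4],"dr":[0,0,0]},{"translation":[0,0,-0.4],"dr":[0,0,0]},{"translation":[0,0,-0.4],"dr":[0,0,0]},{"translation":[0,0,-0.4],"dr":[0,0,0]},{"translation":[0,0,0],"dr":[0,0,0]},{"translation":[0,0,0],"dr":[0,0,0]}]'; python3 st.py
python3 - <<'E'
from h import *
s=viewer.camera("scene");t=viewer.camera("top")
for n,c,(x,y) in (("s1",s,(215,115)),("t1",t,(192,135))):
    cv2.imwrite(f"pics/{n}.png",cv2.resize(c["frame"][y:y+100,x:x+100,::-1],(600,600),interpolation=cv2.INTER_CUBIC))
E
```

```text
time: 2.72
position: [0.5715, 0.039, 0.1902]
ee_rot: [3.14, 0.098, -0.003]
contact_force: [0.4, 1.1, 0.2]
gripper_width: 0.0872
t 2.72 q [ 0.3756  0.4159 -0.6752  1.7881  0.2965  1.0428 -0.3472] pos [0.5715 0.039  0.1902] jawyaw 3.583021214677547 zax [-0.0017 -0.0003 -1.    ] F [0.3502 1.0993 0.1946] M [ 0.0113 -0.0975  0.0035] w 0.08720904280078758
```

View pics/s1.png

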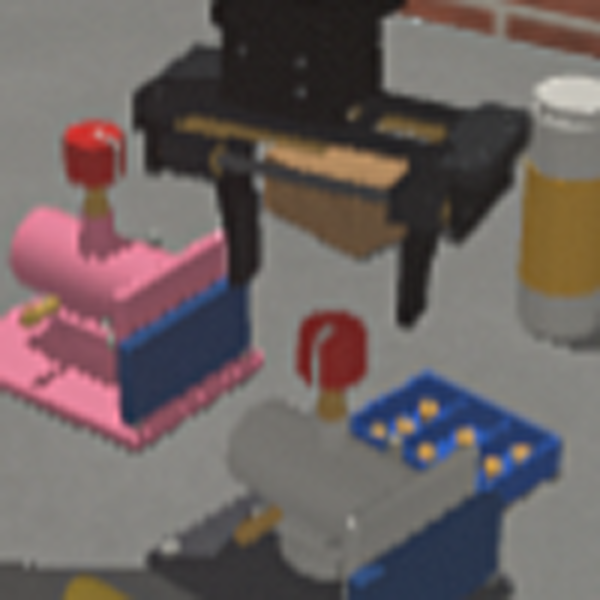

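View pics/t1.png

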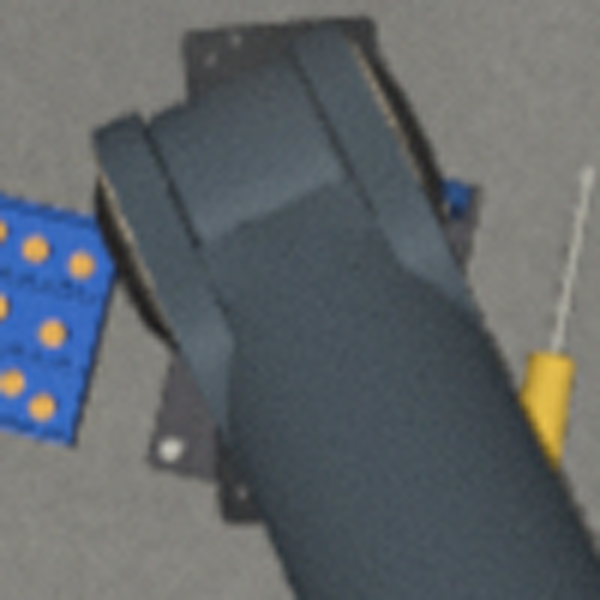

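The scene view shows the fingers straddling the red knob, with tips at crop pixels (240,283) and (408,325) and the knob at (333,340). The top view is blocked by the wrist. I'll correct y and go down.

```bash
python3 -m jog '[{"translation":[0.03,0.11,0],"dr":[0,0,0]},{"translation":[0,0,-0.35],"dr":[0,0,0]},{"translation":[0,0,-0.35],"dr":[0,0,0]},{"translation":[0,0,-0.35],"dr":[0,0,0]},{"translation":[0,0,-0.28],"dr":[0,0,0]},{"translation":[0,0,0],"dr":[0,0,0]},{"translation":[0,0,0],"dr":[0,0,0]},{"translation":[0,0,0],"dr":[0,0,0]}]'; python3 st.py
```

```text
time: 3.48
position: [0.574, 0.0445, 0.1383]
ee_rot: [-3.14, -0.099, -0.003]
contact_force: [-0.1, 0.3, -0.4]
gripper_width: 0.0871
t 3.48 q [ 0.3411  0.4762 -0.6495  1.8351  0.3493  0.9448 -0.399 ] pos [0.574  0.0445 0.1383] jawyaw 3.6295097147533557 zax [ 0.0017  0.0004 -1.    ] F [-0.1029  0.3362 -0.4402] M [-0.0141 -0.1094 -0.0408] w 0.08713048648023887
```

```bash
python3 -m jog '[{"translation":[0,0,0],"dr":[0,0,0]},{"translation":[0,0,0],"dr":[0,0,0]},{"translation":[0,0,0],"dr":[0,0,0]},{"translation":[0,0,0],"dr":[0,0,0]},{"translation":[0,0,0],"dr":[0,0,0]},{"translation":[0,0,0],"dr":[0,0,0]},{"translation":[0,0,0],"dr":[0,0,0]},{"translation":[0,0,0],"dr":[0,0,0]},{"translation":[0,0,0],"dr":[0,0,0]},{"translation":[0,0,0],"dr":[0,0,0]}]' -1 12; python3 st.py
```

```text
time: 4.32
position: [0.5733, 0.0441, 0.1373]
ee_rot: [-3.14, -0.099, -0.0]
contact_force: [-0.3, -0.0, 0.6]
gripper_width: 0.0353
t 4.32 q [ 0.3411  0.477  -0.649   1.8364  0.3496  0.9444 -0.3992] pos [0.5733 0.0441 0.1373] jawyaw 3.6214070171565287 zax [ 0.0001  0.0001 -1.    ] F [-0.3482 -0.018   0.6162] M [-0.0733 -0.1095 -0.0253] w 0.035268953209209905
```

```bash
cat > sm.py <<'E'
from h import *
import sys
n=int(sys.argv[1]) if len(sys.argv)>1 else 4
A=[];F=[];Y=[];P=[]
for i in range(n):
    c=viewer.camera("scene"); s=status.sense(); M=R.from_rotvec(s["ee_rot"]).as_matrix()
    A.append(s["moment"]);F.append(s["contact_force"]);Y.append(np.degrees(np.arctan2(M[1,0],M[0,0])));P.append(s["position"])
A=np.array(A);np.set_printoptions(precision=3,suppress=True)
print("t %.2f yaw %.2f Mz %.3f sd %.3f"%(s["time"],np.mean(Y),A[:,2].mean(),A[:,2].std()),"F",np.mean(F,0),"P",np.mean(P,0),"q7 %.3f"%s["joint_pos"][6],"w %.4f"%s["gripper_width"])
cv2.imwrite(f"pics/k_{s['time']:.2f}.png",cv2.resize(c["frame"][150:200,245:295,::-1],(500,500),interpolation=cv2.INTER_CUBIC))
E
python3 sm.py 5
python3 -m jog '[{"translation":[0,0,0],"dr":[0,0,-0.2]},{"translation":[0,0,0],"dr":[0,0,-0.3]},{"translation":[0,0,0],"dr":[0,0,-0.3]},{"translation":[0,0,0],"dr":[0,0,-0.3]},{"translation":[0,0,0],"dr":[0,0,-0.3]},{"translation":[0,0,0],"dr":[0,0,-0.3]}]'; python3 sm.py 5
```

```text
t 4.57 yaw 3.63 Mz 0.007 sd 0.031 F [ 0.492  0.072 -0.084] P [0.573 0.044 0.137] q7 -0.399 w 0.0357
time: 5.07
position: [0.5734, 0.0441, 0.1374]
ee_rot: [-3.136, 0.184, -0.001]
contact_force: [0.9, 0.4, -0.0]
gripper_width: 0.0355
t 5.32 yaw -6.60 Mz 0.088 sd 0.023 F [ 1.107 -0.262 -0.774] P [0.573 0.044 0.137] q7 -0.555 w 0.0357
```

```bash
ls pics; python3 -c "
import cv2,numpy as np
cv2.imwrite('pics/cmp1.png',np.hstack([cv2.resize(cv2.imread(f'pics/k_{t}.png'),(390,390)) for t in ('4.57','5.32')]))"
```

```text
k_4.57.png
k_5.32.png
s1.png
scene0.png
scene_z.png
t1.png
top0.png
top_z.png
```

View pics/cmp1.png

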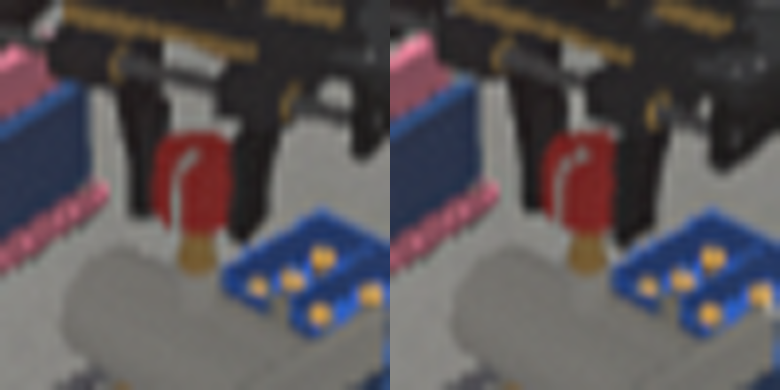

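The line's side mark moved left with the fingers from crop (178,190) to (560-390,190), so the knob turns with the grip at a drag of about 0.09 N m. First touch can't come before yaw -46°, so I'll go to -39° and then feel in small steps.

```bash
python3 -m jog '[{"translation":[0,0,0],"dr":[0,0,-0.3]},{"translation":[0,0,0],"dr":[0,0,-0.4]},{"translation":[0,0,0],"dr":[0,0,-0.4]},{"translation":[0,0,0],"dr":[0,0,-0.4]},{"translation":[0,0,0],"dr":[0,0,-0.4]},{"translation":[0,0,0],"dr":[0,0,-0.4]},{"translation":[0,0,0],"dr":[0,0,-0.4]},{"translation":[0,0,0],"dr":[0,0,-0.4]},{"translation":[0,0,0],"dr":[0,0,-0.4]},{"translation":[0,0,0],"dr":[0,0,-0.4]},{"translation":[0,0,0],"dr":[0,0,-0.4]},{"translation":[0,0,0],"dr":[0,0,-0.4]},{"translation":[0,0,0],"dr":[0,0,-0.3]},{"translation":[0,0,0],"dr":[0,0,-0.3]}]'; python3 sm.py 5
python3 -m jog '[{"translation":[0,0,0],"dr":[0,0,-0.2]},{"translation":[0,0,0],"dr":[0,0,-0.25]},{"translation":[0,0,0],"dr":[0,0,-0.25]}]'; python3 sm.py 5
python3 -m jog '[{"translation":[0,0,0],"dr":[0,0,-0.2]},{"translation":[0,0,0],"dr":[0,0,-0.25]},{"translation":[0,0,0],"dr":[0,0,-0.25]}]'; python3 sm.py 5
```

```text
time: 6.48
position: [0.5738, 0.0439, 0.1374]
ee_rot: [-2.966, 1.034, -0.002]
contact_force: [1.9, -1.0, -1.0]
gripper_width: 0.0355
t 6.73 yaw -38.37 Mz 0.056 sd 0.025 F [ 2.685 -0.629 -2.221] P [0.574 0.044 0.137] q7 -1.045 w 0.0356
time: 6.98
position: [0.5737, 0.0439, 0.1374]
ee_rot: [-2.925, 1.144, -0.002]
contact_force: [4.0, -0.2, -2.6]
gripper_width: 0.0357
t 7.23 yaw -42.63 Mz 0.077 sd 0.014 F [ 4.011 -1.127 -3.478] P [0.574 0.044 0.137] q7 -1.110 w 0.0359
time: 7.48
position: [0.5737, 0.0439, 0.1374]
ee_rot: [-2.882, 1.251, -0.001]
contact_force: [4.8, -1.7, -4.1]
gripper_width: 0.0353
t 7.73 yaw -46.89 Mz 0.084 sd 0.028 F [ 4.789 -1.385 -3.192] P [0.574 0.044 0.137] q7 -1.177 w 0.0356
```

```bash
python3 -m jog '[{"translation":[0.02,-0.005,-0.01],"dr":[0,0,-0.2]},{"translation":[0,0,0],"dr":[0,0,-0.2]},{"translation":[0,0,0],"dr":[0,0,-0.2]}]'; python3 sm.py 5
python3 -m jog '[{"translation":[0,0,0],"dr":[0,0,-0.2]},{"translation":[0,0,0],"dr":[0,0,-0.2]},{"translation":[0,0,0],"dr":[0,0,-0.2]}]'; python3 sm.py 5
```

```text
time: 7.98
position: [0.5739, 0.0438, 0.1373]
ee_rot: [2.841, -1.341, -0.0]
contact_force: [1.9, -1.6, 1.2]
gripper_width: 0.0354
t 8.23 yaw -50.43 Mz 0.093 sd 0.018 F [ 1.815 -2.15   2.313] P [0.574 0.044 0.137] q7 -1.231 w 0.0358
time: 8.48
position: [0.574, 0.0438, 0.1373]
ee_rot: [2.798, -1.429, 0.0]
contact_force: [0.3, -2.1, 3.7]
gripper_width: 0.0359
t 8.73 yaw -54.02 Mz 0.073 sd 0.011 F [ 0.418 -2.031  5.   ] P [0.574 0.044 0.137] q7 -1.287 w 0.0357
```

```bash
python3 -m jog '[{"translation":[0,-0.01,0.01],"dr":[0,0,-0.2]},{"translation":[0,0,0],"dr":[0,0,-0.2]},{"translation":[0,0,0],"dr":[0,0,-0.2]}]'; python3 sm.py 5
python3 -m jog '[{"translation":[0,0,0],"dr":[0,0,-0.2]},{"translation":[0,0,0],"dr":[0,0,-0.2]},{"translation":[0,0,0],"dr":[0,0,-0.2]}]'; python3 sm.py 5
```

```text
time: 8.98
position: [0.574, 0.0438, 0.1373]
ee_rot: [-2.752, 1.515, 0.0]
contact_force: [0.8, -1.1, 3.1]
gripper_width: 0.0356
t 9.23 yaw -57.60 Mz 0.103 sd 0.010 F [ 0.856 -0.85   3.033] P [0.574 0.044 0.137] q7 -1.342 w 0.0359
time: 9.48
position: [0.574, 0.0437, 0.1373]
ee_rot: [-2.703, 1.601, 0.0]
contact_force: [1.1, -0.6, 2.0]
gripper_width: 0.0357
t 9.73 yaw -61.20 Mz 0.177 sd 0.024 F [1.433 0.07  1.835] P [0.574 0.044 0.137] q7 -1.398 w 0.0356
```

```bash
python3 -m jog '[{"translation":[0,0,0],"dr":[0,0,-0.2]},{"translation":[0,0,0],"dr":[0,0,-0.2]},{"translation":[0,0,0],"dr":[0,0,-0.2]}]'; python3 sm.py 5

```

```text
time: 9.98
position: [0.574, 0.0436, 0.1373]
ee_rot: [-2.651, 1.685, 0.0]
contact_force: [1.1, -0.4, 1.4]
gripper_width: 0.0357
t 10.23 yaw -64.81 Mz 0.200 sd 0.023 F [ 1.468 -0.525  1.371] P [0.574 0.044 0.137] q7 -1.454 w 0.0354
```

The torque climbs clearly above the 0.08 drag: 0.103, 0.177, then 0.200 at yaw -57.6, -61.2 and -64.8. The knob has bottomed, with first touch at about yaw -56. I'll back off now and sample the unloading curve to check that angle.

```bash
python3 -m jog '[{"translation":[0,0,0],"dr":[0,0,0.2]},{"translation":[0,0,0],"dr":[0,0,0.2]}]'; python3 sm.py 5
python3 -m jog '[{"translation":[0,0,0],"dr":[0,0,0.2]},{"translation":[0,0,0],"dr":[0,0,0.2]}]'; python3 sm.py 5
python3 -m jog '[{"translation":[0,0,0],"dr":[0,0,0.2]},{"translation":[0,0,0],"dr":[0,0,0.2]}]'; python3 sm.py 5
python3 -m jog '[{"translation":[0,0,0],"dr":[0,0,0.2]},{"translation":[0,0,0],"dr":[0,0,0.2]}]'; python3 sm.py 5
python3 -m jog '[{"translation":[0,0,0],"dr":[0,0,0.2]},{"translation":[0,0,0],"dr":[0,0,0.2]}]'; python3 sm.py 5
python3 -m jog '[{"translation":[0,0,0],"dr":[0,0,0.3]},{"translation":[0,0,0],"dr":[0,0,0.4]}]'; python3 sm.py 5
```

```text
time: 10.4
position: [0.574, 0.0436, 0.1373]
ee_rot: [-2.689, 1.624, 0.0]
contact_force: [1.2, -0.3, 0.7]
gripper_width: 0.0353
t 10.65 yaw -62.33 Mz 0.204 sd 0.012 F [1.292 0.244 1.02 ] P [0.574 0.044 0.137] q7 -1.417 w 0.0356
time: 10.82
position: [0.574, 0.0436, 0.1373]
ee_rot: [-2.723, 1.567, 0.0]
contact_force: [2.1, 0.2, -0.6]
gripper_width: 0.0354
t 11.07 yaw -59.93 Mz 0.156 sd 0.032 F [1.215 0.915 0.618] P [0.574 0.044 0.137] q7 -1.379 w 0.0356
time: 11.23
position: [0.574, 0.0436, 0.1373]
ee_rot: [-2.755, 1.51, 0.0]
contact_force: [0.9, 1.0, 0.4]
gripper_width: 0.0354
t 11.48 yaw -57.53 Mz 0.118 sd 0.035 F [1.278 0.781 0.492] P [0.574 0.044 0.137] q7 -1.342 w 0.0358
time: 11.65
position: [0.574, 0.0436, 0.1373]
ee_rot: [-2.786, 1.452, 0.0]
contact_force: [1.3, 1.7, 0.3]
gripper_width: 0.0355
t 11.90 yaw -55.13 Mz 0.094 sd 0.027 F [1.115 1.346 0.158] P [0.574 0.044 0.137] q7 -1.305 w 0.0355
time: 12.07
position: [0.574, 0.0436, 0.1373]
ee_rot: [-2.816, 1.393, 0.0]
contact_force: [1.1, 1.9, -0.7]
gripper_width: 0.0357
t 12.32 yaw -52.73 Mz 0.056 sd 0.035 F [ 0.727  2.113 -0.065] P [0.574 0.044 0.137] q7 -1.267 w 0.0358
time: 12.48
position: [0.5739, 0.0436, 0.1374]
ee_rot: [2.864, -1.29, -0.0]
contact_force: [0.7, 1.6, 0.6]
gripper_width: 0.0357
t 12.73 yaw -48.58 Mz 0.002 sd 0.039 F [ 0.368  1.986 -0.097] P [0.574 0.044 0.137] q7 -1.203 w 0.0353
```

```bash
python3 -c "
import cv2,numpy as np
L=['6.73','8.23','9.23','10.23','11.48','12.73']
I=[cv2.resize(cv2.imread(f'pics/k_{t}.png')[100:400,50:350],(260,260)) for t in L]
cv2.imwrite('pics/cmp2.png',np.vstack([np.hstack(I[:3]),np.hstack(I[3:])]))"
```

```text
(no output)
```

View pics/cmp2.png

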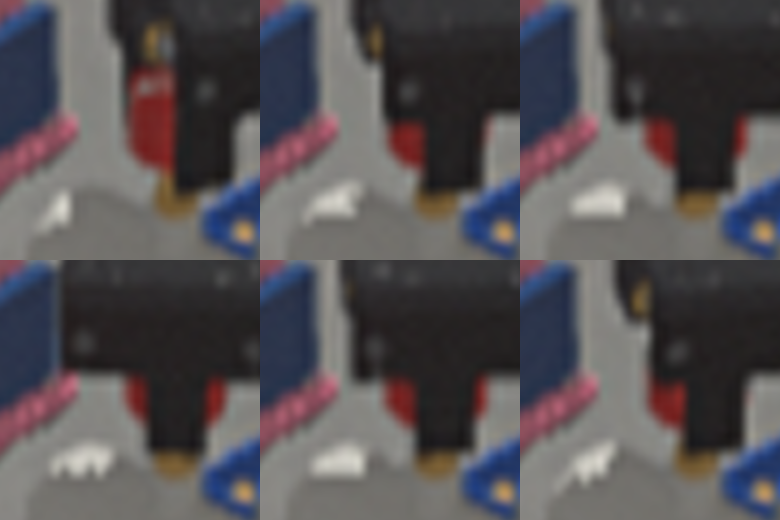

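```bash
python3 -m jog '[{"translation":[0,0,0],"dr":[0,0,0.25]},{"translation":[0,0,0],"dr":[0,0,0.25]}]'; python3 sm.py 5
python3 -m jog '[{"translation":[0,0,0],"dr":[0,0,0.25]},{"translation":[0,0,0],"dr":[0,0,0.25]}]'; python3 sm.py 5
python3 -m jog '[{"translation":[0,0,0],"dr":[0,0,0.3]},{"translation":[0,0,0],"dr":[0,0,0.3]}]'; python3 sm.py 5
python3 -m jog '[{"translation":[0,0,0],"dr":[0,0,0.3]},{"translation":[0,0,0],"dr":[0,0,0.3]}]'; python3 sm.py 5
```

```text
time: 12.9
position: [0.5739, 0.0437, 0.1374]
ee_rot: [2.898, -1.214, -0.0]
contact_force: [-0.4, 2.2, 0.2]
gripper_width: 0.0358
t 13.15 yaw -45.53 Mz -0.052 sd 0.014 F [0.597 2.66  0.317] P [0.574 0.044 0.137] q7 -1.156 w 0.0357
time: 13.32
position: [0.5739, 0.0437, 0.1374]
ee_rot: [-2.929, 1.137, 0.0]
contact_force: [-1.0, 2.8, -0.2]
gripper_width: 0.0356
t 13.57 yaw -42.52 Mz -0.080 sd 0.030 F [-0.502  3.28   0.049] P [0.574 0.044 0.137] q7 -1.109 w 0.0355
time: 13.73
position: [0.5739, 0.0437, 0.1373]
ee_rot: [-2.962, 1.046, 0.0]
contact_force: [-0.6, 3.6, -0.2]
gripper_width: 0.0356
t 13.98 yaw -38.97 Mz -0.090 sd 0.025 F [-0.337  3.492 -0.308] P [0.574 0.044 0.137] q7 -1.054 w 0.0355
time: 14.15
position: [0.5738, 0.0437, 0.1373]
ee_rot: [2.994, -0.953, -0.0]
contact_force: [-0.5, 3.4, 0.4]
gripper_width: 0.0357
t 14.40 yaw -35.39 Mz -0.067 sd 0.040 F [-1.381  3.709  0.745] P [0.574 0.044 0.137] q7 -0.999 w 0.0356
```

The torque changes at different tool yaws in each direction. It starts to rise at about -56° going in and settles to plain drag at about -43.5° coming out, so there is wind-up or slip between pads and knob. To pin the knob's true angle I'll let go here, where drag holds it off the seat, and read the line from the top camera.

```bash
python3 -m jog '[{"translation":[0,0,0],"dr":[0,0,0]},{"translation":[0,0,0],"dr":[0,0,0]},{"translation":[0,0,0],"dr":[0,0,0]},{"translation":[0,0,0],"dr":[0,0,0]},{"translation":[0,0,0],"dr":[0,0,0]},{"translation":[0,0,0],"dr":[0,0,0]}]' 1; python3 -m jog '[{"translation":[0,0,0.6],"dr":[0,0,0]},{"translation":[0,0,0.8],"dr":[0,0,0]},{"translation":[0,0,0.8],"dr":[0,0,0]},{"translation":[0,-0.6,0.4],"dr":[0,0,0]},{"translation":[0,-0.9,0],"dr":[0,0,0]},{"translation":[0,-0.9,0],"dr":[0,0,0]},{"translation":[0,-0.9,0],"dr":[0,0,0]},{"translation":[0,-0.9,0],"dr":[0,0,0]},{"translation":[0,-0.9,0],"dr":[0,0,0]},{"translation":[0,-0.5,0],"dr":[0,0,0]}]'
python3 - <<'E'
from h import *
t=viewer.camera("top")
cv2.imwrite("pics/t2.png",cv2.resize(t["frame"][145:225,205:285,::-1],(560,560),interpolation=cv2.INTER_CUBIC))
ct,ht,wt=knob(t,(225,168,34,34)); w=plane(t,wt.mean(0),.171)-plane(t,ct,.171); print(ct,len(wt),"line deg",np.degrees(np.arctan2(w[1],w[0])),w)
E
python3 st.py
```

```text
time: 14.9
position: [0.5742, 0.043, 0.1373]
ee_rot: [2.992, -0.955, 0.0]
contact_force: [0.5, -0.8, 0.3]
gripper_width: 0.0677
time: 15.73
position: [0.5731, -0.1864, 0.2412]
ee_rot: [2.988, -0.962, 0.001]
contact_force: [0.1, -0.4, -0.8]
gripper_width: 0.0874
[242.01589663 184.27236446] 782 line deg -132.21407272865645 [-0.00553473 -0.00610095  0.        ]
t 15.78 q [ 0.5714  0.3703 -0.4262  1.6705  0.1711  1.1369 -0.5294] pos [ 0.5728 -0.1902  0.2409] jawyaw -35.97857387233481 zax [-0.0009 -0.0049 -1.    ] F [-0.3345 -4.1627 -0.3545] M [-0.332  -0.0567 -0.0302] w 0.08692278016547329
```

View pics/t2.png

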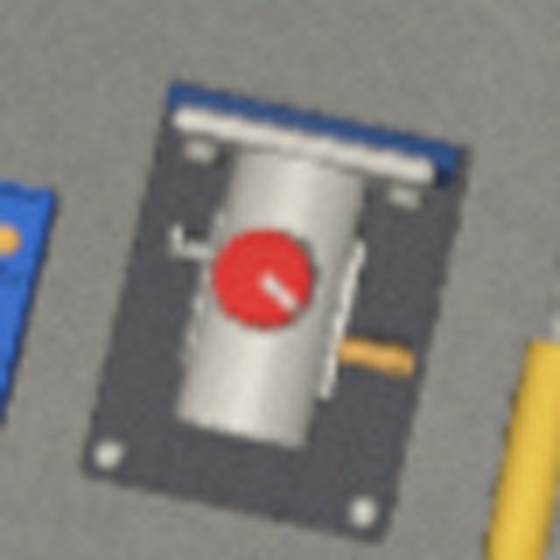

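The line is now at -132.2°, a knob turn of -48° from the start at -84°. First touch was about 8° further in, at a line angle of about -140.5°, so half a turn off is a line angle of about +40°. I'll return, regrip and turn about +172°.

```bash
python3 -m jog '[{"translation":[0,0.5,0],"dr":[0,0,0]},{"translation":[0,0.9,0],"dr":[0,0,0]},{"translation":[0,0.9,0],"dr":[0,0,0]},{"translation":[0,0.9,0],"dr":[0,0,0]},{"translation":[0,0.9,0],"dr":[0,0,0]},{"translation":[0,0.9,0],"dr":[0,0,0]},{"translation":[0,0.6,0],"dr":[0,0,0]},{"translation":[0,0,0],"dr":[0,0,0]},{"translation":[0,0,0],"dr":[0,0,0]},{"translation":[0,0,0],"dr":[0,0,0]}]'; python3 st.py
```

```text
time: 16.62
position: [0.5741, 0.0427, 0.2412]
ee_rot: [2.992, -0.955, 0.0]
contact_force: [0.8, -1.0, -0.0]
gripper_width: 0.0867
t 16.62 q [ 0.2602  0.3375 -0.5207  1.7297  0.1848  1.1235 -0.9345] pos [0.5741 0.0427 0.2412] jawyaw -35.40717283682116 zax [-0.0001 -0.001  -1.    ] F [ 0.817  -1.0422 -0.0318] M [-0.0055 -0.0774  0.0487] w 0.08668688915371578
```

```bash
python3 -m jog '[{"translation":[0,0.02,-0.5],"dr":[0,0,0]},{"translation":[0,0,-0.7],"dr":[0,0,0]},{"translation":[0,0,-0.7],"dr":[0,0,0]},{"translation":[0,0,-0.5],"dr":[0,0,0]},{"translation":[0,0,-0.2],"dr":[0,0,0]},{"translation":[0,0,0],"dr":[0,0,0]},{"translation":[0,0,0],"dr":[0,0,0]},{"translation":[0,0,0],"dr":[0,0,0]}]'; python3 -m jog '[{"translation":[0,0,0],"dr":[0,0,0]},{"translation":[0,0,0],"dr":[0,0,0]},{"translation":[0,0,0],"dr":[0,0,0]},{"translation":[0,0,0],"dr":[0,0,0]},{"translation":[0,0,0],"dr":[0,0,0]},{"translation":[0,0,0],"dr":[0,0,0]},{"translation":[0,0,0],"dr":[0,0,0]},{"translation":[0,0,0],"dr":[0,0,0]},{"translation":[0,0,0],"dr":[0,0,0]},{"translation":[0,0,0],"dr":[0,0,0]}]' -1 18; python3 sm.py 4
```

```text
time: 17.28
position: [0.5753, 0.044, 0.1389]
ee_rot: [-2.992, 0.956, -0.004]
contact_force: [-0.1, 0.7, 0.1]
gripper_width: 0.087
time: 18.12
position: [0.5741, 0.0443, 0.1373]
ee_rot: [-2.993, 0.954, -0.0]
contact_force: [-1.0, 0.6, 0.3]
gripper_width: 0.0355
t 18.32 yaw -35.38 Mz -0.003 sd 0.030 F [ 0.115  0.376 -0.429] P [0.574 0.044 0.137] q7 -1.000 w 0.0358
```

```bash
python3 -m jog '[{"translation":[0,0,0],"dr":[0,0,0.3]},{"translation":[0,0,0],"dr":[0,0,0.5]},{"translation":[0,0,0],"dr":[0,0,0.6]},{"translation":[0,0,0],"dr":[0,0,0.6]},{"translation":[0,0,0],"dr":[0,0,0.6]},{"translation":[0,0,0],"dr":[0,0,0.6]},{"translation":[0,0,0],"dr":[0,0,0.6]},{"translation":[0,0,0],"dr":[0,0,0.6]},{"translation":[0,0,0],"dr":[0,0,0.6]},{"translation":[0,0,0],"dr":[0,0,0.6]}]'; python3 sm.py 2;  python3 -m jog '[{"translation":[0,0,0],"dr":[0,0,0.6]},{"translation":[0,0,0],"dr":[0,0,0.6]},{"translation":[0,0,0],"dr":[0,0,0.6]},{"translation":[0,0,0],"dr":[0,0,0.6]},{"translation":[0,0,0],"dr":[0,0,0.6]},{"translation":[0,0,0],"dr":[0,0,0.6]},{"translation":[0,0,0],"dr":[0,0,0.6]},{"translation":[0,0,0],"dr":[0,0,0.6]}]'; python3 sm.py 3
```

```text
time: 19.15
position: [0.5734, 0.0445, 0.1373]
ee_rot: [-3.141, 0.044, 0.002]
contact_force: [-0.2, 1.1, 1.5]
gripper_width: 0.0353
t 19.25 yaw -1.65 Mz -0.067 sd 0.007 F [-1.816  0.039  1.33 ] P [0.573 0.044 0.137] q7 -0.483 w 0.0356
time: 19.92
position: [0.5729, 0.0444, 0.1373]
ee_rot: [-3.054, -0.736, 0.004]
contact_force: [-3.1, 1.5, 1.7]
gripper_width: 0.0354
t 20.07 yaw 27.00 Mz -0.104 sd 0.030 F [-4.346 -0.23   3.029] P [0.573 0.044 0.137] q7 -0.046 w 0.0359
```

```bash
python3 -m jog '[{"translation":[-0.015,0,0.005],"dr":[0,0,0.6]},{"translation":[0,0,0],"dr":[0,0,0.6]},{"translation":[0,0,0],"dr":[0,0,0.6]},{"translation":[0,0,0],"dr":[0,0,0.6]},{"translation":[0,0,0],"dr":[0,0,0.6]},{"translation":[0,0,0],"dr":[0,0,0.6]},{"translation":[0,0,0],"dr":[0,0,0.6]},{"translation":[0,0,0],"dr":[0,0,0.6]}]'; python3 sm.py 3;  python3 -m jog '[{"translation":[0,0,0],"dr":[0,0,0.6]},{"translation":[0,0,0],"dr":[0,0,0.6]},{"translation":[0,0,0],"dr":[0,0,0.6]},{"translation":[0,0,0],"dr":[0,0,0.6]},{"translation":[0,0,0],"dr":[0,0,0.6]},{"translation":[0,0,0],"dr":[0,0,0.6]},{"translation":[0,0,0],"dr":[0,0,0.6]},{"translation":[0,0,0],"dr":[0,0,0.6]}]'; python3 sm.py 3
```

```text
time: 20.73
position: [0.5725, 0.044, 0.1373]
ee_rot: [-2.776, -1.471, 0.004]
contact_force: [-3.4, -0.3, 1.7]
gripper_width: 0.0354
t 20.88 yaw 55.76 Mz -0.070 sd 0.031 F [-4.975 -0.419  3.016] P [0.573 0.044 0.137] q7 0.389 w 0.0352
time: 21.55
position: [0.5724, 0.0435, 0.1373]
ee_rot: [-2.323, -2.114, 0.005]
contact_force: [-5.9, -1.5, 4.1]
gripper_width: 0.0353
t 21.70 yaw 84.55 Mz -0.084 sd 0.018 F [-5.666 -1.795  4.736] P [0.572 0.043 0.137] q7 0.821 w 0.0354
```

```bash
python3 -m jog '[{"translation":[-0.015,-0.005,0.01],"dr":[0,0,0.6]},{"translation":[0,0,0],"dr":[0,0,0.6]},{"translation":[0,0,0],"dr":[0,0,0.6]},{"translation":[0,0,0],"dr":[0,0,0.6]},{"translation":[0,0,0],"dr":[0,0,0.6]},{"translation":[0,0,0],"dr":[0,0,0.6]},{"translation":[0,0,0],"dr":[0,0,0.6]},{"translation":[0,0,0],"dr":[0,0,0.6]}]'; python3 sm.py 3;  python3 -m jog '[{"translation":[0,0,0],"dr":[0,0,0.6]},{"translation":[0,0,0],"dr":[0,0,0.6]},{"translation":[0,0,0],"dr":[0,0,0.6]},{"translation":[0,0,0],"dr":[0,0,0.6]},{"translation":[0,0,0],"dr":[0,0,0.6]},{"translation":[0,0,0],"dr":[0,0,0.6]},{"translation":[0,0,0],"dr":[0,0,0.6]},{"translation":[0,0,0],"dr":[0,0,0.3]},{"translation":[0,0,0],"dr":[0,0,0]}]'; python3 sm.py 3
```

```text
time: 22.37
position: [0.5724, 0.0429, 0.1373]
ee_rot: [-1.725, -2.625, 0.004]
contact_force: [-4.6, -2.3, 1.7]
gripper_width: 0.0354
t 22.52 yaw 113.30 Mz -0.096 sd 0.014 F [-3.534 -2.493  1.028] P [0.572 0.043 0.137] q7 1.252 w 0.0353
time: 23.27
position: [0.5727, 0.0425, 0.1373]
ee_rot: [-1.068, -2.954, 0.004]
contact_force: [-3.4, -4.3, 1.4]
gripper_width: 0.0358
t 23.42 yaw 140.18 Mz -0.091 sd 0.022 F [-3.517 -3.829  0.536] P [0.573 0.043 0.137] q7 1.656 w 0.0355
```

Turned by +175.6°. Now I'll let go, back out and read the line.

```bash
python3 -m jog '[{"translation":[0,0,0],"dr":[0,0,0]},{"translation":[0,0,0],"dr":[0,0,0]},{"translation":[0,0,0],"dr":[0,0,0]},{"translation":[0,0,0],"dr":[0,0,0]},{"translation":[0,0,0],"dr":[0,0,0]},{"translation":[0,0,0],"dr":[0,0,0]},{"translation":[0,0,0],"dr":[0,0,0]}]' 1; python3 -m jog '[{"translation":[0,0,0.6],"dr":[0,0,0]},{"translation":[0,0,0.8],"dr":[0,0,0]},{"translation":[0,0,0.8],"dr":[0,0,0]},{"translation":[0,-0.6,0.4],"dr":[0,0,0]},{"translation":[0,-0.9,0],"dr":[0,0,0]},{"translation":[0,-0.9,0],"dr":[0,0,0]},{"translation":[0,-0.9,0],"dr":[0,0,0]},{"translation":[0,-0.9,0],"dr":[0,0,0]},{"translation":[0,-0.9,0],"dr":[0,0,0]},{"translation":[0,-0.6,0],"dr":[0,0,0]},{"translation":[0,0,0],"dr":[0,0,0]}]'
cat > line.py <<'E'
from h import *
import sys
t=viewer.camera("top")
cv2.imwrite(f"pics/{sys.argv[1]}.png",cv2.resize(t["frame"][145:225,205:285,::-1],(560,560),interpolation=cv2.INTER_CUBIC))
cv2.imwrite(f"pics/{sys.argv[1]}f.png",t["frame"][:,:,::-1])
ct,ht,wt=knob(t,(225,168,34,34)); w=plane(t,wt.mean(0),.171)-plane(t,ct,.171); print(ct,len(wt),"line deg",np.degrees(np.arctan2(w[1],w[0])),w)
q=wt-wt.mean(0); v=np.linalg.svd(q,full_matrices=False)[2][0]; w=plane(t,wt.mean(0)+3*v,.171)-plane(t,wt.mean(0)-3*v,.171); print("pca",np.degrees(np.arctan2(w[1],w[0])))
print(status.sense()["time"])
E
python3 line.py t3
```

```text
time: 24.0
position: [0.573, 0.0443, 0.138]
ee_rot: [1.064, 2.956, 0.001]
contact_force: [0.6, 0.9, 0.9]
gripper_width: 0.0741
time: 24.92
position: [0.5727, -0.1917, 0.2407]
ee_rot: [-1.08, -2.949, 0.003]
contact_force: [0.4, -1.1, -1.1]
gripper_width: 0.0867
[242.01813049 184.25811596] 688 line deg 34.83371272710358 [0.00748695 0.0052101  0.        ]
pca -146.28006980465935
24.9667
```

View pics/t3.png

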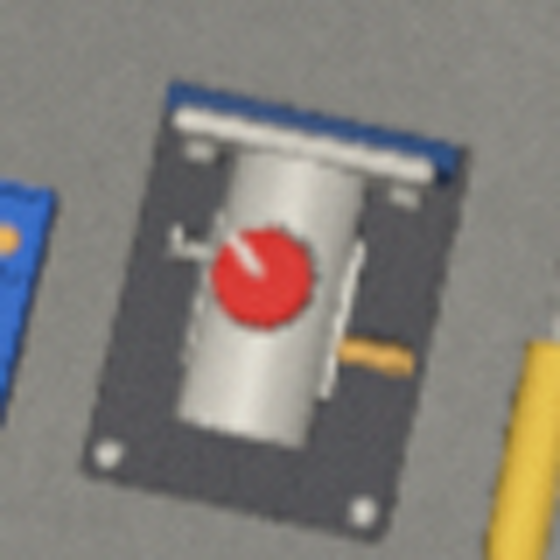

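```bash
python3 - <<'E'
from h import *
for n in ("top_z","t2","t3"):
    f=cv2.imread(f"pics/{n}.png"); h=cv2.cvtColor(f,cv2.COLOR_BGR2HSV)
    m=np.zeros(h.shape[:2],np.uint8); cv2.circle(m,(264,278),46,1,-1)
    w=(m>0)&(h[...,1]<120)&(h[...,2]>120)
    p=np.argwhere(w)[:,::-1].astype(float); v=np.linalg.svd(p-p.mean(0),full_matrices=False)[2][0]
    d=p.mean(0)-[264,278]; v*=np.sign(v@d)
    # image right=-y, image up=+x (approx camera yaw)
    ang=lambda d: np.degrees(np.arctan2(-d[0],-d[1]))
    print(n,len(p),"centroid",ang(d),"pca",ang(v),"outer",ang(p[np.argmax(((p-[264,278])**2).sum(1))]-[264,278]),
      "perp offset px of line from centre",np.cross(v,d))
E
```

```text
top_z 757 centroid -82.13985244753403 pca -89.68878045852311 outer -90.0 perp offset px of line from centre -3.0316615873343773
t2 711 centroid -133.81190846188264 pca -134.9224861200423 outer -134.11859600341788 perp offset px of line from centre -0.4304268461305796
t3 619 centroid 39.188868264873534 pca 34.486842378338 outer 44.11859600341786 perp offset px of line from centre -2.177119901738486<stdin>:11: DeprecationWarning: Arrays of 2-dimensional vectors are deprecated. Use arrays of 3-dimensional vectors instead. (deprecated in NumPy 2.0)
```

The line reads 34° to 39° depending on the method, against a target of about +40 ± 4°. That is half a turn to within my measuring error, so regripping would not improve it. I'll check the other objects against the first picture.

```bash
python3 - <<'E'
import cv2,numpy as np
a=cv2.imread("pics/top0.png");b=cv2.imread("pics/t3f.png")
d=(cv2.absdiff(a,b).max(2)>40).astype(np.uint8); n,l,s,c=cv2.connectedComponentsWithStats(d)
print([x.tolist() for x in s[1:] if x[4]>12])
cv2.imwrite("pics/full3.png",b)
E
python3 st.py
```

```text
[[280, 132, 231, 221, 14662], [237, 178, 13, 8, 38], [432, 304, 14, 23, 72], [294, 313, 122, 71, 1905], [448, 326, 7, 5, 19], [417, 328, 70, 56, 1565], [501, 340, 11, 37, 263], [428, 359, 32, 25, 530], [238, 361, 6, 5, 13]]
t 24.97 q [ 1.0812  0.6729 -1.2945  1.6443  0.6628  1.3425  2.1266] pos [ 0.5726 -0.1878  0.2411] jawyaw 140.02173940187004 zax [-0.0008  0.0003 -1.    ] F [-0.2553  0.5494 -0.1344] M [ 0.1944 -0.1243 -0.0058] w 0.08701807641994223
```

View pics/full3.png

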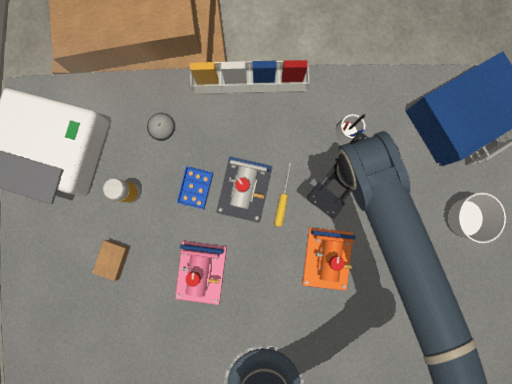

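The full top view shows only the arm, its shadow and the knob line changed. The pen cup at (353,125) and the screwdriver at (283,200) are where they were. I'm handing in.

```bash
python3 -c "
from cell import hand_in,status
print(hand_in())"
```

```text
the job is handed in; nothing more can be done
None
```

I turned the knob clockwise until the needle bottomed, backed it off about half a turn, and handed the job in at about 25 s of the 67 s allowed.

**Bottoming:** I gripped the knob at 12 N. The torque rose from the 0.08 N m drag to a peak of about 0.20 N m, well below the 0.4 N m that spoils the seat.

**Backing off:** On the way back I let go once, with the knob already off the seat, to read its white line from the top camera. Then I regripped at 18 N, finished the turn and let go.

**Last checks:**
- **Line angle:** the line reads 34–39°, depending on the method, against a target of about 40°. That is about 177° off first touch, give or take 5°.
- **Touch angle:** tool yaw at first touch disagreed between turning in (about -56°) and turning out (about -43.5°), because the knob lagged or slipped a little in the pads. I settled it from the camera's reading of the line.
- **Other objects:** comparing the top views before and after showed only the arm, its shadow and the knob line changed. Objects the arm or its shadow covered could not be compared.
- **Gripper:** it ended open and clear of everything, with almost no force on it.

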